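Throw the soldering fixture's toggle clamp with the extension bar

ROBOT

A 6-joint arm with a two-finger parallel gripper is mounted at the origin on a cart in front of the work surface, level with it; the furniture and walls round the work are solid. World frame = base frame: x ahead of the robot, y to its left, z up, the work surface at z = 0. Lengths are in m, angles in rad, forces in N, time in s.
With the tool pointing down it reaches from about 0.3 to 0.825 m from the base axis. Payload 5.4 kg.
Tool frame: the origin (TCP) lies at the very end of the fingers, on their centre line; the grasp point (between the pads) lies 19 mm behind it; z points along the fingers, y is the line along which they close (so a half turn about z gives the same grasp; the last joint's range is limited). The gripper opens to 92 mm and grips with 3 to 60 N. Pads are 20 mm wide; open, the fingers measure 128 mm over their backs; the gripper's body (75 mm by 189 mm) begins 69 mm behind the grasp point.
Start: joints at [-1.465, 0.158, 1.597, -0, 1.386, -0.21], TCP at [0.179, -0.547, 0.181] pointing down, gripper open.
Joint ranges: [-2.91, 2.91], [-0.94, 2.29], [0.18, 2.7], [-1.29, 4.43], [0.17, 2.64], [-3, 3]. Speed limits (rad/s): [2.57, 2.57, 3.14, 3.14, 3.14, 3.14].

INTERFACE

Orientations are given as a rotation vector (axis times angle).
In Python, from workcell import bot gives the robot as it stands. Calls block until the motion is done:
- bot.goto(position, orientation): joint-space move of the TCP to a pose.
- bot.line_to(position, rot=None, max_speed=0.15): straight line of the TCP; rot=None keeps the orientation; max_speed is the mean speed in m/s.
- bot.set_joints(angles): joint-space move.
- bot.set_gripper(opening, newtons=None): opening from 0.0 (shut) to 1.0 (fully open); newtons is the grip in N (None keeps the last); returns when the fingers have stopped.
- bot.hold(seconds).
- bot.inverse_kinematics(position, orientation): joint angles nearest the present ones, or None.
- bot.read_camera(name): name is "scene" or "top" or "wrist"; returns a dict with "pixels" (384x512x3 uint8, blue, green, red), "fx", "fy", "cx", "cy" (pixels), "R" (3x3) and "t" (3): a world point X has camera coordinates R X + t. Camera axes: x right, y down, z forward; pixel columns grow to the right and rows downward; lengths in m; the calibration is good to about 2 mm. A picture is of the moment at which its call begins. There is no depth.
A pose or a line that the arm cannot do raises bot.MotionError and nothing moves.
- bot.job_done(): hands the job in; it is judged then, once.
Readings, each from a call of its own:
- bot.current_clock(): time.
- bot.current_joints(): joint angles.
- bot.current_joint_vel(): joint speeds.
- bot.current_effort(): joint torques, N m.
- bot.current_ee_pos(): TCP position.
- bot.current_tool_rot(): TCP orientation.
- bot.current_contact_force(): force on the tool from outside, world axes, zero at the start.
- bot.current_ft_torque(): the same for the moment, N m.
- bot.current_opening(): opening from 0.0 (shut) to 1.0 (fully open).
- bot.current_grip_force(): force on a finger pad.
Only numpy, scipy, OpenCV 4.12 (cv2) and the standard library are available. Lean on these libraries where they do the work, as an engineer would, in place of code of your own. Each camera call takes 0.05 s, during which the arm holds its last target. There are 200 camera calls.

TASK

The soldering fixture's clamp is open: its short red handle stands upright. Take the long yellow bar off its peg, slip it right down over the handle stub, and swing the handle over with it, past the dead point, until it snaps fully shut and the hold-down arm presses the heat sink. Leave the yellow bar sitting on the handle, let go, and leave the short dark grey bar alone.

Things in the scene. Friction and masses are not known exactly. Their poses are not given: they have to be found in the camera images.
- bar_yellow: Extension bar: long yellow square tube, 28x28 mm, 150 long, bore 20x20 open at both ends, black tape at the lower end, about 150 g. Stands upright over a 14 mm round peg (50 tall) on a black disc (64 wide, 12 thick); which of two discs varies. Origin: centre of lower end; z up along the bar, x and y square to its flats. On the handle it has 3 mm play all round, so leans up to 0.2 rad.
- bar_short: Bystander to be left where it stands: short dark grey steel square tube, 28 x 28 mm, 100 mm long, white tape round its lower end, over the peg of an identical black disc. Origin: centre of its lower end; z up along it.
- lever (a joint): Angle of the clamp's red handle, rad: 0 open, upright; grows as it swings over; dead point at 0.64; stop at 0.75, fully shut (43 degrees). Its mechanism resists with at most about 2 N m near 0.32 rad (13 N at 157 mm from the hinge), nothing at the dead point, then snaps it to the stop and keeps it there; let go earlier, it springs back. Hinge axis 57 mm above the bench; the fixture is bolted down.
- handle_seat (a point): Centre of the top of the red handle's round shoulder (28 mm wide), where the bar's lower end sits; a domed stub, 14 mm thick, rises 50 mm from it. Moves with the handle: z along the stub, hinge axis parallel to y and 32 mm below (-z); it swings over towards -x. On +x: raised arm, up to 110 mm above the bench, heat sink. On +y: grey drum. On -x: base plate, 12 mm thick, to 45 from the hinge.
Mind the look-alikes: they are no part of the job. Several things have the shape of the bar_yellow; the one meant has the colours described above.

How it is judged:
On the way, in this order (a step that is already met when the one before it is completed fails the run):
1. the yellow bar sits over the open handle's stub, down to within 15 mm of the shoulder (distance between bar_yellow and handle_seat below 0.015 m and angle between the z axis of bar_yellow and the z axis of handle_seat, either way round below 0.3 rad and value of joint lever below 0.3 rad), for 0.1 s.
2. the handle is over its dead point with the bar on it (value of joint lever above 0.68 rad and distance between bar_yellow and handle_seat below 0.025 m), for 0.1 s.
At the end, for the whole second after the job is handed in: The handle is shut (joint above 0.68 rad), the yellow bar rests on it with its lower end within 20 mm of the shoulder and within 0.3 rad of the stub's direction, at rest; the dark grey bar is within 30 mm of where it stood (value of joint lever above 0.68 rad and distance between bar_yellow and handle_seat below 0.02 m and angle between the z axis of bar_yellow and the z axis of handle_seat, either way round below 0.3 rad and linear speed of bar_yellow below 0.03 m/s and distance of bar_short from where it was at the start of the episode below 0.03 m); the robot touches nothing.
It fails at once if the dark grey bar is moved more than 30 mm (distance of bar_short from where it was at the start of the episode above 0.03 m).
It also fails if it takes over 40 s, if anything falls off the work surface, if the arm or the gripper's body presses on something with over 40 N, if the wrist force passes 120 N, or if a joint passes its speed limit or range.

## Working session

There is one attempt and no reset: what is moved stays moved. The work goes in short steps, each a Python script; the robot and the scene stay as the last script left them, time stands still between calls to the robot, and variables do not carry over. Pictures are saved under pics/ and viewed, at most 10 in all, crops included, and the job is handed in when it is done.

```bash
ls; mkdir -p pics; python3 - <<'E'
from workcell import bot
import cv2,numpy as np,pickle
d={}
for n in("scene","top"):
    c=bot.read_camera(n);d[n]=c;cv2.imwrite(f"pics/{n}0.png",c["pixels"])
    R=np.array(c["R"]);print(n,c["fx"],c["cx"],c["cy"],"cam at",(-R.T@np.array(c["t"])).round(3),"fwd",R[2].round(2))
pickle.dump(d,open("c0.pkl","wb"))
E
```

```text
pics
scene 356.0814675216071 260.6387089988986 185.9736672798823 cam at [-0.053 -0.705  0.411] fwd [ 0.68  0.62 -0.39]
top 448.4812707225982 260.11268599488216 187.15394700399585 cam at [ 0.421 -0.154  1.106] fwd [ 0.11  0.   -0.99]
```

View pics/scene0.png

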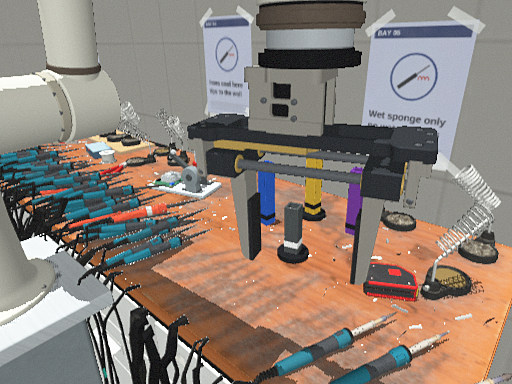

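View pics/top0.png

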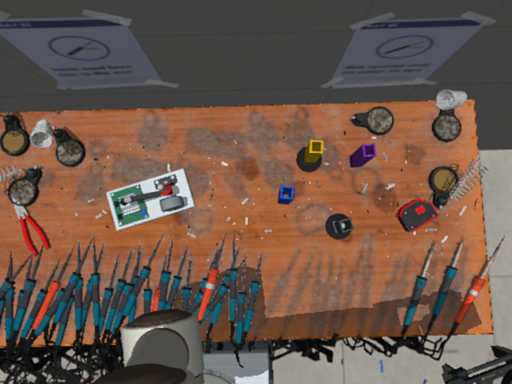

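The scene view shows four tubes. Candidates (scene / top pixel):
- Yellow tube (314,185) / (315,148): this one matches the description.
- Blue tube (266,190) / (287,193).
- Purple tube (355,200) / (363,155).
- Short dark grey tube (293,225) / (340,226): leave this one alone.

The fixture is at top (150,198). Next I'll check the yellow one and the clamp in close crops.

```bash
cat >h.py <<'E'
import cv2,numpy as np
def ray(c,u,v,z):
    R=np.array(c["R"]);o=-R.T@np.array(c["t"]);d=R.T@np.array([(u-c["cx"])/c["fx"],(v-c["cy"])/c["fy"],1]);return o+d*(z-o[2])/d[2]
def proj(c,X):
    p=np.array(c["R"])@np.array(X)+np.array(c["t"]);return np.array([c["fx"]*p[0]/p[2]+c["cx"],c["fy"]*p[1]/p[2]+c["cy"]])
def tri(c1,p1,c2,p2):
    def od(c,p):
        R=np.array(c["R"]);d=R.T@np.array([(p[0]-c["cx"])/c["fx"],(p[1]-c["cy"])/c["fy"],1]);return -R.T@np.array(c["t"]),d/np.linalg.norm(d)
    A=np.zeros((3,3));b=np.zeros(3)
    for c,p in((c1,p1),(c2,p2)):
        o,d=od(c,p);M=np.eye(3)-np.outer(d,d);A+=M;b+=M@o
    return np.linalg.solve(A,b)
def comps(c,lo,hi,amin=15):
    m=cv2.inRange(cv2.cvtColor(c["pixels"],cv2.COLOR_BGR2HSV),lo,hi)
    n,l,s,ce=cv2.connectedComponentsWithStats(m)
    return m,[(s[i].tolist(),ce[i].round(1).tolist()) for i in range(1,n) if s[i][4]>=amin]
E
python3 - <<'E'
from h import *;import pickle
d=pickle.load(open("c0.pkl","rb"));t=d["top"]
for n in d:
  print(n,"yel",comps(d[n],(20,150,90),(32,255,255))[1]);print("red",comps(d[n],(0,180,80),(6,255,255))[1])
P=t["pixels"]
a=cv2.resize(P[160:240,95:205],None,fx=5,fy=5,interpolation=2);b=cv2.resize(P[125:185,285:335],None,fx=5,fy=5,interpolation=2);s=cv2.resize(d["scene"]["pixels"][140:225,150:225],None,fx=4,fy=4,interpolation=2)
W=np.zeros((600,800,3),np.uint8);W[:400,:550]=a;W[:300,550:]=b;W[300-60:240+340,500:800]=s;cv2.imwrite("pics/crop.png",W)
for u,v in((315,146),(363,152),(288,192),(340,226)):print(u,v,ray(t,u,v,.162).round(3))
E
```

```text
scene yel [([306, 158, 17, 11, 151], [314.0, 163.0]), ([305, 178, 17, 28, 399], [312.8, 190.9]), ([305, 206, 16, 9, 86], [312.2, 210.1])]
red [([100, 166, 23, 8, 61], [113.4, 169.7]), ([42, 188, 25, 7, 56], [51.7, 191.2]), ([152, 204, 15, 10, 70], [159.2, 208.8]), ([114, 209, 33, 13, 133], [131.1, 215.5]), ([70, 211, 51, 17, 107], [93.0, 219.4]), ([389, 269, 12, 7, 52], [394.3, 271.7]), ([369, 281, 29, 6, 63], [384.0, 283.8]), ([405, 285, 12, 4, 27], [410.3, 286.7]), ([384, 295, 19, 5, 32], [393.5, 297.0]), ([406, 295, 10, 6, 20], [411.4, 298.4])]
top yel [([308, 140, 15, 14, 139], [315.3, 146.7])]
red [([160, 184, 11, 11, 57], [166.4, 189.6]), ([396, 199, 40, 18, 92], [413.2, 205.1]), ([416, 206, 9, 9, 47], [420.0, 209.8]), ([411, 213, 28, 19, 49], [425.6, 222.7]), ([25, 215, 25, 34, 111], [37.8, 231.4]), ([20, 220, 17, 32, 97], [26.6, 238.1]), ([208, 269, 10, 15, 110], [212.3, 275.6]), ([471, 277, 14, 15, 112], [477.6, 284.0]), ([33, 281, 27, 49, 331], [46.3, 302.3]), ([152, 289, 8, 22, 99], [155.6, 299.3]), ([198, 289, 14, 32, 176], [203.9, 303.0]), ([455, 294, 20, 29, 220], [464.5, 307.7])]
315 146 [ 0.613 -0.273  0.162]
363 152 [ 0.597 -0.375  0.162]
288 192 [ 0.515 -0.212  0.162]
340 226 [ 0.441 -0.318  0.162]
```

View pics/crop.png

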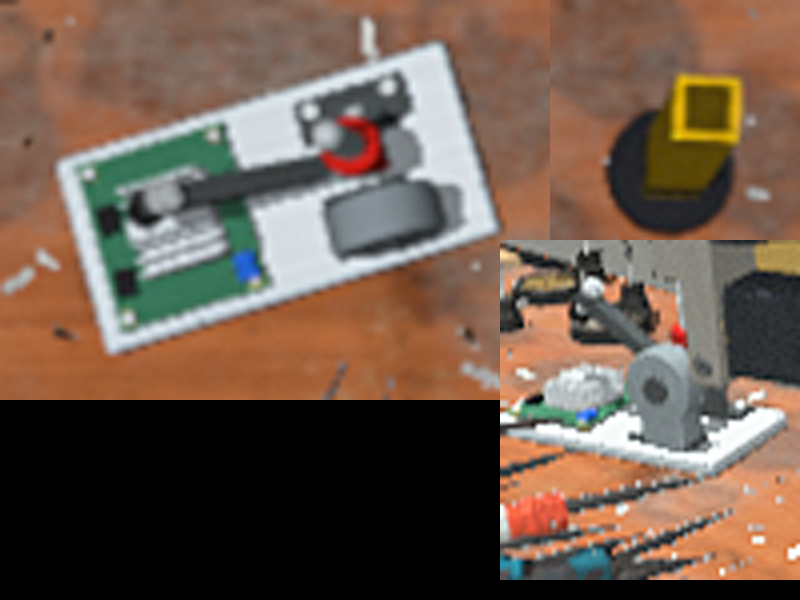

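The crop confirms the yellow square tube, its top centred at about top pixel (316,146.5), on a black disc. The red shoulder ring is at about (165,188.7), with the light stub dome at about (160.5,186.5). The arm and heat sink are on the left and the drum is below, so the handle swings towards image right (world -y).

```bash
cat >>h.py <<'E'
from scipy.spatial.transform import Rotation as Ro
def down(yaw,tilt_axis=None,tilt=0.):
    # tool z down, tool y (closing line) at angle yaw in the world xy plane
    y=np.array([np.cos(yaw),np.sin(yaw),0]);z=np.array([0,0,-1.]);M=Ro.from_matrix(np.c_[np.cross(y,z),y,z])
    if tilt_axis is not None:M=Ro.from_rotvec(np.array(tilt_axis)*tilt)*M
    return M.as_rotvec()
E
python3 - <<'E'
from workcell import bot
from h import *;import pickle
d=pickle.load(open("c0.pkl","rb"));t=d["top"]
m,_=comps(t,(20,150,130),(32,255,255));ys,xs=np.nonzero(m[135:160,305:328])
r=cv2.minAreaRect(np.c_[xs+305,ys+135].astype(np.float32));print(r)
top=[ray(t,u,v,.162)[:2] for u,v in cv2.boxPoints(r)];print(np.round(top,4), np.mean(top,0), [np.linalg.norm(top[i]-top[i-1]).round(4) for i in range(4)])
print("base check from disc", ray(t,285+(672-550)/5-.5,125+172/5-.5,.012))
S=ray(t,164.9,188.7,.089);D=ray(t,160.5,186.5,.135);print("seat",S,"dome",D)
# plate edges at z=.012
f=lambda x,y:ray(t,95+x/5-.5,160+y/5-.5,.012)[:2]
for a,b in(((60,160),(435,43)),((110,352),(497,230))):
    e=f(*b)-f(*a);print("swing dir ang",np.arctan2(e[1],e[0]),np.linalg.norm(e))
s=d["scene"]
for X in((*np.mean(top,0),.162),(*np.mean(top,0),.012)):print("scene px",proj(s,X))
print(bot.current_clock())
c=bot.read_camera("wrist");R=np.array(c["R"]);W=Ro.from_rotvec(bot.current_tool_rot()).as_matrix()
print("cam in tool",W.T@(-R.T@np.array(c["t"])-np.array(bot.current_ee_pos())),W.T@R[2],c["fx"])
SW=np.array([.297,-.955])
for yaw in (np.arctan2(-SW[0],SW[1]),np.arctan2(SW[0],-SW[1])):
  for tilt in(0,.4,.8,.95):
    ax=np.array([-SW[1],SW[0],0]);ax/=np.linalg.norm(ax);
    p=np.array([S[0],S[1],.057])+.138*Ro.from_rotvec(ax*tilt).apply([0,0,1]);print(yaw.round(2),tilt,p.round(3),bot.inverse_kinematics(p,down(yaw,ax,tilt)))
E
```

```text
((315.5, 146.5), (13.0, 13.0), 90.0)
[[ 0.6261 -0.2605]
 [ 0.6253 -0.2883]
 [ 0.597  -0.2871]
 [ 0.5978 -0.2594]] [ 0.61156084 -0.27381861] [np.float64(0.0283), np.float64(0.0278), np.float64(0.0283), np.float64(0.0277)]
base check from disc [ 0.61118746 -0.27531193  0.012     ]
seat [0.53814491 0.06439757 0.089     ] dome [0.53793093 0.06410697 0.135     ]
swing dir ang -1.2916329392751955 0.19207114236698972
swing dir ang -1.2913089068169958 0.1964919443305847
scene px [314.17579693 151.38607846]
scene px [311.8717382  209.81601539]
0.1
cam in tool [ 0.08300126 -0.00043968 -0.20385837] [-0.2914971  -0.00102509  0.95657116] 286.4495798881477
-2.84 0 [0.538 0.064 0.195] [-0.10396999  0.06313728  1.67249901  0.          1.40595636  2.7361097 ]
-2.84 0.4 [0.554 0.013 0.184] [-0.39643563  0.25880764  1.53057355  0.30328241  1.61538434  2.4168584 ]
-2.84 0.8 [ 0.568 -0.03   0.153] [-0.57470715  0.5912221   1.31786783  0.5001664   1.86366766  2.25316877]
-2.84 0.95 [ 0.571 -0.043  0.137] [-0.616683    0.73369727  1.2245433   0.56293926  1.95906722  2.22365489]
0.3 0 [0.538 0.064 0.195] [-0.10396999  0.06313728  1.67249901  0.          1.40595636 -0.40548296]
0.3 0.4 [0.554 0.013 0.184] [-0.39643563  0.25880764  1.53057355  0.30328241  1.61538434 -0.72473425]
0.3 0.8 [ 0.568 -0.03   0.153] [-0.57470715  0.5912221   1.31786783  0.5001664   1.86366766 -0.88842388]
0.3 0.95 [ 0.571 -0.043  0.137] [-0.616683    0.73369727  1.2245433   0.56293926  1.95906722 -0.91793776]
```

```bash
python3 - <<'E'
from workcell import bot
from h import *
bot.goto([.6115,-.274,.23],down(-.015));bot.set_gripper(.65)
c=bot.read_camera("wrist");cv2.imwrite("pics/w1.png",c["pixels"])
import pickle;pickle.dump(c,open("w1.pkl","wb"))
m,k=comps(c,(20,140,110),(32,255,255),60);print(k,proj(c,[.6115,-.274,.162]),bot.current_clock(),bot.current_ee_pos())
E
```

```text
[([248, 155, 29, 50, 1213], [262.2, 180.8])] [260.66165291 190.6024059 ] 2.7 [ 0.61150873 -0.27396916  0.22997922]
```

View pics/w1.png

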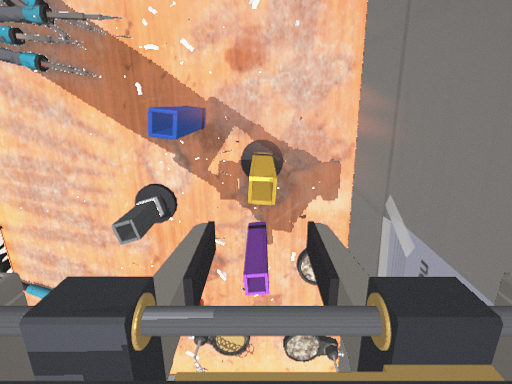

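The wrist view shows the yellow tube's top at about (263,191), against a predicted (260.7,190.6), so the position agrees to about 2 mm. Nothing is in the fingers' way, since the purple tube (257,285) is 10 cm off. Next I grasp, lift and carry.

```bash
python3 - <<'E'
from workcell import bot
from h import *
bot.line_to([.6125,-.274,.118],max_speed=.1)
bot.set_gripper(0,40);print(bot.current_opening()*92,bot.current_grip_force())
bot.line_to([.6125,-.274,.30],max_speed=.15)
print(bot.current_opening()*92,bot.current_contact_force(),bot.current_clock())
bot.goto([.538,.064,.285],down(.279))
import pickle;d={}
for n in("scene","top","wrist"):
    c=bot.read_camera(n);d[n]=c;print(n,proj(c,[.538,.064,.289-.106]).round(1),proj(c,[.538,.064,.139]).round(1))
pickle.dump(d,open("c2.pkl","wb"))
W=np.zeros((600,800,3),np.uint8);W[:384,:512]=d["wrist"]["pixels"]
s=d["scene"];u,v=proj(s,[.538,.064,.16]).astype(int);W[:400,512:800]=cv2.resize(s["pixels"][v-50:v+50,u-36:u+36],None,fx=4,fy=4,interpolation=2);print("crop origin",u-36,v-50)
cv2.imwrite("pics/p2.png",W[:400]);print(bot.current_ee_pos(),bot.current_clock())
E
```

```text
27.415970009105983 39.26554083824158
27.48587767661228 [-0.39340922 -0.58970022 -2.64057935] 5.9167
scene [194.6 127.5] [196.1 143.2]
top [155.4 183.8] [160.1 186.3]
wrist [260.4 180.4] [260.4 171.4]
crop origin 159 85
[0.53849849 0.06289715 0.28493293] 7.375
```

View pics/p2.png

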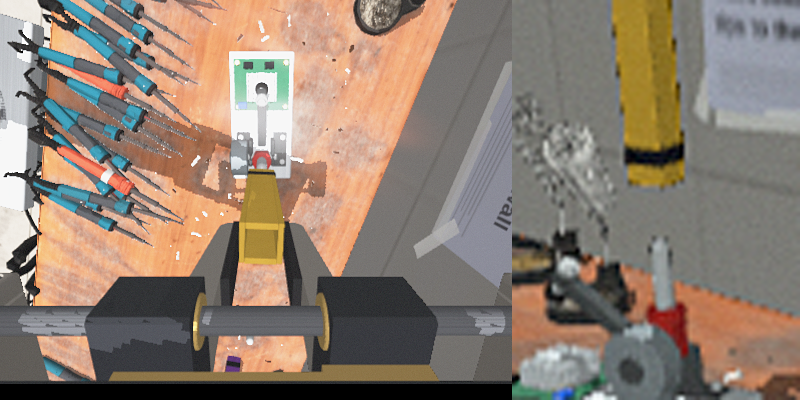

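Scene crop: the bar's lower end is at about px (194.4,130), with the stub dome at about (195,144.5) directly below it. The wrist view shows the bar end (260,172) in line with the red shoulder (261,160). A sub-pixel check of the alignment comes before lowering.

```bash
cat >chk.py <<'E'
from h import *
from workcell import bot
def check(zb):
    c=bot.read_camera("scene");e=np.array(bot.current_ee_pos());P=c["pixels"];H=cv2.cvtColor(P,cv2.COLOR_BGR2HSV).astype(int)
    o=[]
    for z in np.arange(zb+.03,zb+.09,.004):
        u,v=proj(c,[.538,.064,z]);r=H[int(round(v))];x=np.arange(int(u)-14,int(u)+15);w=((r[x,0]>18)&(r[x,0]<34)&(r[x,1]>120));o.append(x[w].mean()-u)
    s=[]
    for z in np.arange(.095,.115 if 0 else .134,.003):
        u,v=proj(c,[.538,.064,z]);g=P[int(round(v)),int(u)-9:int(u)+10].astype(int);s.append((z,u,v,g))
    return c,e,o,s
E
python3 - <<'E'
from chk import *
bot.hold(.3);c,e,o,s=check(.179);print(e,np.round(o,2))
import pickle;pickle.dump(c,open("c3.pkl","wb"))
for z,u,v,g in s[::2]:
    print(z.round(3),u.round(1),v.round(1),g.mean(1).round().astype(int).tolist())
E
```

```text
[0.53806248 0.06384131 0.28497204] [-0.23 -0.09 -0.45 -0.3  -0.16 -0.02 -0.38 -0.23 -0.09 -0.44 -0.3  -0.15
 -0.01 -0.36 -0.22 -0.57]
0.095 197.5 158.3 [63, 60, 136, 132, 128, 127, 117, 148, 152, 149, 138, 115, 132, 133, 131, 127, 138, 134, 136]
0.101 197.4 156.3 [139, 141, 127, 132, 129, 132, 137, 151, 161, 147, 135, 114, 133, 117, 128, 127, 110, 103, 122]
0.107 197.2 154.2 [142, 131, 134, 136, 135, 127, 164, 156, 156, 147, 129, 125, 117, 125, 125, 120, 125, 127, 117]
0.113 197.0 152.2 [114, 110, 125, 126, 101, 118, 117, 145, 151, 157, 141, 126, 117, 119, 122, 124, 121, 122, 123]
0.119 196.8 150.1 [124, 124, 118, 124, 120, 117, 119, 145, 156, 159, 143, 84, 119, 120, 118, 121, 124, 121, 123]
0.125 196.6 148.0 [119, 119, 119, 124, 121, 122, 94, 147, 156, 157, 143, 64, 119, 120, 120, 118, 119, 116, 125]
0.131 196.4 146.0 [120, 120, 119, 123, 119, 125, 93, 156, 176, 159, 142, 122, 123, 120, 123, 118, 121, 118, 123]
```

```bash
python3 - <<'E'
from chk import *
import pickle
c=bot.read_camera("wrist");pickle.dump(c,open("w3.pkl","wb"));P=c["pixels"]
for lo,hi in(((0,150,60),(8,255,255)),((170,150,60),(180,255,255)),((20,140,80),(33,255,255))):
    m,k=comps(c,lo,hi,8);print([q for q in k if abs(q[1][0]-260)<40 and q[1][1]>130])
for z in(.089,.139,.179,.285):print(z,proj(c,[.538,.064,z]))
cv2.imwrite("pics/w3.png",cv2.resize(P[135:205,215:305],None,fx=8,fy=8,interpolation=0))
t=pickle.load(open("c0.pkl","rb"))["top"]
cv2.imwrite("pics/t3.png",cv2.resize(t["pixels"][175:205,145:185],None,fx=16,fy=16,interpolation=0))
E
```

```text
[([253, 156, 6, 13, 44], [255.0, 161.1]), ([268, 159, 3, 10, 21], [268.9, 163.1])]
[]
[([250, 169, 24, 3, 52], [261.2, 170.1]), ([239, 174, 46, 90, 3530], [261.1, 221.9])]
0.089 [260.63188887 164.15855377]
0.139 [260.58249255 172.2723534 ]
0.179 [260.53236093 180.50693246]
0.285 [260.31483666 216.23729176]
```

View pics/w3.png

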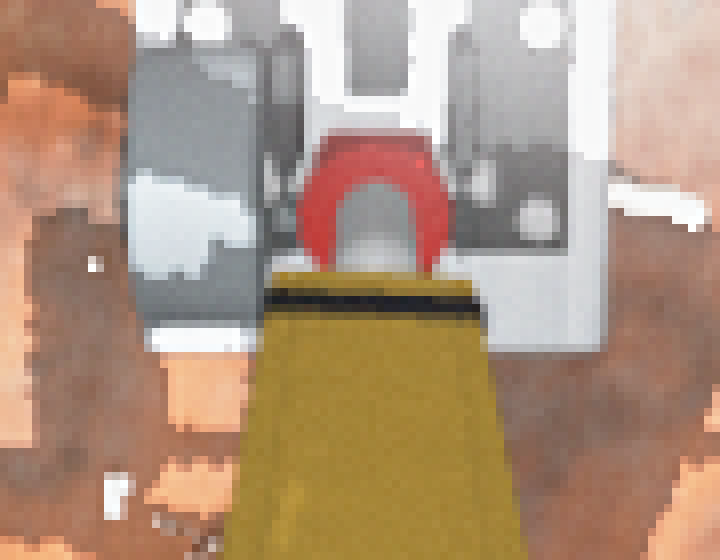

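The wrist crop shows the stub at column 261.5 and the bar end at about 260.8, so they agree along the hinge axis. The scene view puts the bar about 2 mm too far in the swing direction. I'll shift +2 mm in y and lower with a force watch.

```bash
python3 - <<'E'
from chk import *
x,y=.5383,.0660
bot.line_to([x,y,.250],max_speed=.1)
f0=np.array(bot.current_contact_force())
for z in np.arange(.242,.192,-.008):
    bot.line_to([x,y,z],max_speed=.06);f=np.array(bot.current_contact_force())-f0;print(z.round(3),f.round(1),np.round(bot.current_ee_pos()[2],4))
    if f[2]>8 or np.linalg.norm(f)>12:break
print(bot.current_clock(),bot.current_opening()*92)
c=bot.read_camera("scene");cv2.imwrite("pics/s4.png",cv2.resize(c["pixels"][80:200,140:260],None,fx=5,fy=5,interpolation=2))
E
```

```text
0.242 [ 0.3 -0.5 -1.3] 0.2418
0.234 [ 0.  -0.9 -0.7] 0.2334
0.226 [ 0.2 -0.4  0.3] 0.2253
0.218 [ 0.1 -0.6  0.1] 0.2173
0.21 [ 0.5 -0.4 -0.1] 0.2093
0.202 [ 0.5 -0.3 -0.7] 0.2013
0.194 [ 1.4 -0.7  4.6] 0.195
10.2583 27.417438430173373
```

View pics/s4.png

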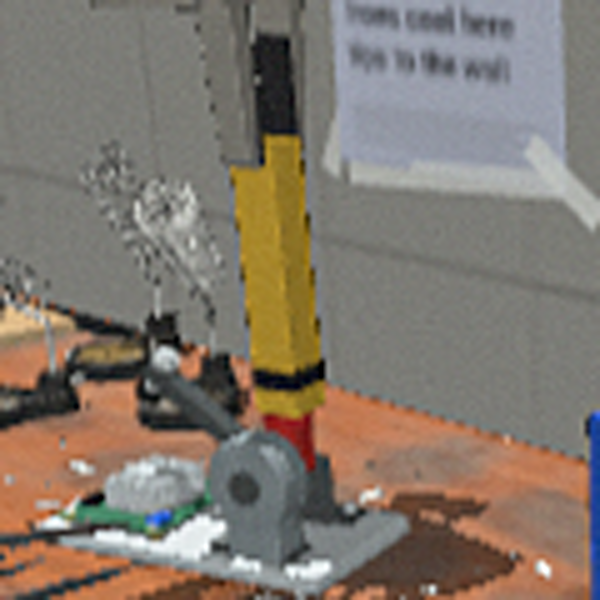

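The bar sits flush on the red shoulder: its end at crop (290,412) meets the red, and contact came at TCP z 0.195. Next I swing about the hinge in small arcs.

```bash
python3 - <<'E'
from chk import *
bot.set_gripper(0,60)
A=-1.2915;ax=np.array([-np.sin(A),np.cos(A),0]);H=np.array([.5383,.066,.057])
f0=np.array(bot.current_contact_force())
for a in np.arange(.08,.89,.08):
    p=H+.139*Ro.from_rotvec(ax*a).apply([0,0,1])
    bot.line_to(p,down(.279,ax,a),max_speed=.05)
    f=np.array(bot.current_contact_force())-f0;print(a.round(2),f.round(1),np.round(bot.current_ee_pos()-p,4))
    if np.linalg.norm(f)>45:break
bot.hold(.3);print(bot.current_clock(),(np.array(bot.current_contact_force())-f0).round(1))
c=bot.read_camera("scene");cv2.imwrite("pics/s5.png",cv2.resize(c["pixels"][80:200,140:260],None,fx=5,fy=5,interpolation=2))
E
```

```text
0.08 [-1.6  2.7 -2.3] [-0.0003  0.0004 -0.0003]
0.16 [-3.2  4.7 -0.8] [-0.0005  0.0013  0.0001]
0.24 [-2.3  7.   1.5] [-0.0005  0.0018  0.0007]
0.32 [-3.6  7.3  3.6] [-0.0007  0.0025  0.001 ]
0.4 [-3.9  8.9  4.4] [-0.0008  0.0029  0.0013]
0.48 [-3.1  8.4  5.9] [-0.0008  0.0029  0.0015]
0.56 [-2.9  7.   4.1] [-0.0007  0.0024  0.0015]
0.64 [-1.4  3.6  3.6] [-0.0004  0.0016  0.0012]
0.72 [-1.5  0.1 -3.1] [-0.0005  0.0001 -0.0002]
0.8 [-1.3  0.2 -5.9] [-0.0005 -0.0001 -0.001 ]
0.88 [-0.4  1.9  0.1] [0.0001 0.0011 0.0011]
14.95 [-0.9  3.2 -0.7]
```

View pics/s5.png

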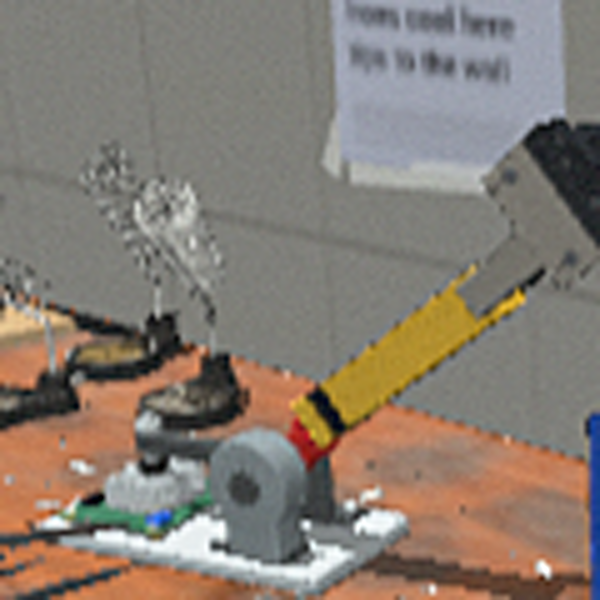

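The clamp is shut: the hold-down arm lies on the heat sink (crop 150,450) and the bar's end is on the red shoulder (315,440). Now I release and back off along the bar.

```bash
python3 - <<'E'
from chk import *
p=np.array(bot.current_ee_pos());z=Ro.from_rotvec(bot.current_tool_rot()).as_matrix()[:,2]
bot.set_gripper(.6);bot.hold(.3)
bot.line_to(p-.12*z,max_speed=.1);bot.hold(.5)
print(bot.current_clock(),bot.current_contact_force())
c=bot.read_camera("scene");cv2.imwrite("pics/s6.png",cv2.resize(c["pixels"][80:200,140:260],None,fx=5,fy=5,interpolation=2))
E
```

```text
17.7333 [-0.19597524  0.28996069  0.39406842]
```

View pics/s6.png

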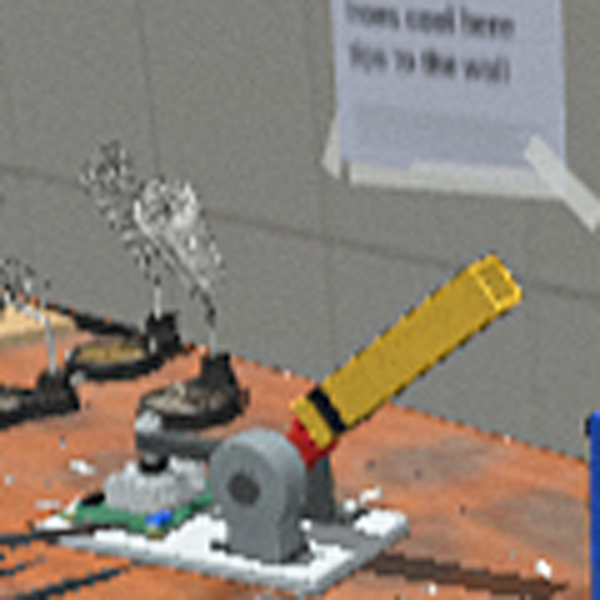

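The bar rests on the shut handle with its lower end at the shoulder (315,440), and the gripper is clear of it. I'm handing the job in.

```bash
python3 -c "
from workcell import bot
print(bot.job_done())"
```

```text
the job is handed in; nothing more can be done
None
```

The job is handed in at about 18 s with no verdict returned: in the last camera view the clamp is shut on the heat sink, the yellow bar sits on the handle and the gripper is clear; the dark grey bar was never approached.

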